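# Gauge a microscope filter holder

## Task

Find the size of the filter holder standing on the white card: take it by its knob and try it in the stepped gauge, pressing it gently and squarely on each hole in turn from the smallest upward, skipping none, until it enters. Leave it seated fully home in the first hole that takes it, lowered in and not dropped, and draw the gripper up at least 5 cm clear of it. Leave the two holders on the blue mat and everything else where they are, and never press hard: the holder carries glass (20 N is too much).

Things in the scene. Friction and masses are not known exactly. Their poses are not given: they have to be found in the camera images.
- gauge: stepped gauge: black base 78 x 236 x 12 mm; above it a sprung plate 64 x 216 mm of four step blocks in a row, aluminium and blue by turns, each 54 mm long and 4 mm higher than the last, a round hole in the middle of each. Origin: centre of the underside; y along the row from lowest (smallest) to highest. The plate sinks level, up to 6 mm: starts at 3 N, at the stop at 18 N.
- hole1 (a point): hole number 1 of the gauge (the smallest, in the lowest step), for 30 mm: round, 1.4 mm wider than 30 mm, 10 mm deep with a closed white floor. The point lies on its axis at the rim, 38 mm above the table when unloaded; z up; sinks with the plate. A disc too large stays on the rim (sinks in less than 1 mm).
- hole2 (a point): hole number 2 of the gauge, for 34 mm: round, 1.4 mm wider than 34 mm, 10 mm deep with a closed white floor. The point lies on its axis at the rim, 42 mm above the table when unloaded; z up; sinks with the plate. A disc too large stays on the rim (sinks in less than 1 mm).
- hole3 (a point): hole number 3 of the gauge, for 38 mm: round, 1.4 mm wider than 38 mm, 10 mm deep with a closed white floor. The point lies on its axis at the rim, 46 mm above the table when unloaded; z up; sinks with the plate. A disc too large stays on the rim (sinks in less than 1 mm).
- hole4 (a point): hole number 4 of the gauge (the largest, in the highest step), for 42 mm: round, 1.4 mm wider than 42 mm, 10 mm deep with a closed white floor. The point lies on its axis at the rim, 50 mm above the table when unloaded; z up; sinks with the plate. A disc too large stays on the rim (sinks in less than 1 mm).
- holder_a: filter holder: black disc 8 mm thick, amber glass on top, bottom edge bevelled 1.5 mm, upright round aluminium knob on its centre, 16 mm across and 32 mm tall with an orange band (40 mm overall); about 60 g. Disc diameter 34, 38 or 42 mm: each holder another size, which one is not told. Origin: centre of the underside; z up. On the white card: to be gauged; on the blue mat: leave it.
- holder_b: filter holder: black disc 8 mm thick, amber glass on top, bottom edge bevelled 1.5 mm, upright round aluminium knob on its centre, 16 mm across and 32 mm tall with an orange band (40 mm overall); about 60 g. Disc diameter 34, 38 or 42 mm: each holder another size, which one is not told. Origin: centre of the underside; z up. On the white card: to be gauged; on the blue mat: leave it.
- holder_c: filter holder: black disc 8 mm thick, amber glass on top, bottom edge bevelled 1.5 mm, upright round aluminium knob on its centre, 16 mm across and 32 mm tall with an orange band (40 mm overall); about 60 g. Disc diameter 34, 38 or 42 mm: each holder another size, which one is not told. Origin: centre of the underside; z up. On the white card: to be gauged; on the blue mat: leave it.
- card: white card 90 x 90 x 2 mm with a grey round mark; fixed to the table; the holder to be gauged stands near its middle. Origin: centre of the underside
- rack: blue mat 75 x 165 x 2 mm, fixed to the table; the two other holders stand on it. Origin: centre of the underside
- stain_amber: amber stain bottle, 44 mm across, 85 mm tall; origin under its centre; bystander
- stain_blue: blue stain bottle, 44 mm across, 85 mm tall; origin under its centre; bystander
- specimen_jar: clear jar with red cap, 56 mm across, 60 mm tall; origin under its centre; bystander
- slide_box: open green box of glass slides, 90 x 50 mm, 37 mm tall; origin under its centre; bystander
- dish: low clear dish, 70 mm across, 14 mm tall; origin under its centre; bystander
- spatula: lab spatula lying flat, 160 mm long; bystander

How it is judged:
By the outcome, as a careful person would: the job done as asked, in the order asked, and still so for the second after the job is handed in, with the robot touching nothing.
It also fails if it takes over 58 s, if anything falls off the work surface, if the arm or the gripper's body presses on something with over 40 N, if the wrist force passes 120 N, or if a joint passes its speed limit or range.

## Robot

A 6-joint arm with a two-finger parallel gripper is mounted at the origin on the work surface. World frame = base frame: x ahead of the robot, y to its left, z up, the work surface at z = 0. Lengths are in m, angles in rad, forces in N, time in s.
With the tool pointing down it reaches from about 0.35 to 0.85 m from the base axis. Payload 8.1 kg.
Tool frame: the origin (TCP) lies at the very end of the fingers, on their centre line; the grasp point (between the pads) lies 19 mm behind it; z points along the fingers, y is the line along which they close (so a half turn about z gives the same grasp; the last joint's range is limited). The gripper opens to 93 mm and grips with 3 to 60 N. Pads are 15 mm wide; open, the fingers measure 128 mm over their backs; the gripper's body (75 mm by 188 mm) begins 65 mm behind the grasp point.
Start: joints at [-1.285, 0.13, 1.488, -0, 1.523, -0.085], TCP at [0.217, -0.559, 0.219] pointing down, gripper open.
Joint ranges: [-2.96, 2.96], [-0.89, 2.26], [0.02, 2.5], [-1.34, 4.48], [0, 2.73], [-2.66, 2.66]. Speed limits (rad/s): [2.39, 2.39, 2.79, 3.14, 3.14, 3.14].

## Interface

Orientations are given as a rotation vector (axis times angle).
In Python, from plant import robot gives the robot as it stands. The module is installed in compiled form; this text tells all that it offers.
- The arm moves only by the tool play_rows, never from a script. Its argument "increments" is text: rows parted by semicolons, each of 5 numbers parted by spaces: the shift along the tool's x, y, z in mm, then the turn about the tool's z in degrees, then the closure, from -1 (fully open) to 1 (shut). In form: dx dy dz yaw claw; .... A call has 1 to 20 rows; each row is the pose to reach, as a shift and turn from the pose commanded when the call began, along the tool's axes at that moment; what a row does not reach only later rows make up. A row lasts 1/10 s, in which the tool goes at most 50 mm and 8.59 degrees, less where a joint would pass 70% of its speed; a pose out of reach is approached as far as the arm can. A call with a gripper value outside its range is refused whole. The fingers move at their own pace and stop on an object; "force" is the grip in N (left out, the last holds). Time passes only in rows, so rows that repeat a pose let the fingers close. It gives the time, the measured TCP pose, the force, the opening and the grip force at its end, in the units of the state.
- robot.read_state(): the state, without advancing time (a new reading comes with each control period).
- robot.read_camera(name): name is "scene" or "top" or "wrist"; returns the picture (480x640x3 uint8, blue, green, red); there is no depth.
- robot.calibration(name): a dict with "vertical_fov" (degrees; the focal length in pixels is half the picture's height over the tangent of half this angle, whatever the lens; pixels are square), "cx", "cy" (the principal point, pixels), "rvec" (rotation vector, rad) and "tvec" (3), from world to camera coordinates, as OpenCV has them. Camera axes: x right, y down, z forward; pixel columns grow to the right and rows downward; lengths in m; the calibration is good to about 2 mm. A picture is of the moment at which its call begins: read the wrist's pose just before it. calibration takes no time and is no camera call; for the wrist camera it gives the pose at the moment of the call.
- robot.close_job(): hands the job in; it is judged then, once.
Trained networks look in the newest picture that a camera, given by its name, has taken for a name from the list of things; names that differ only in an ending like _2 or _b are one class to them, and where a whole thing is asked for, a point or a joint stands for the part that bears it (a point fixed in the world has none). Each returns a list of dicts, best first, with "conf" (0 to 1); they miss things now and then, are a little off and sometimes report something else, mostly with a low value. They report only what shows in the picture. A call takes as long as a camera call.
- robot.recognise(camera, query): "centre" ([x, y, z] in m, in world coordinates, good to about 4 mm: the middle of the surface that is visible of it).
- robot.regions_of(camera, query): "pixels" (480x640 bool, what is visible of it).
- robot.landmark_of(camera, query): "centre" ([x, y, z] in m, in world coordinates, good to about 4 mm: a listed point, or the origin of a listed thing).
The state is a dict: "t": time; "q": joint angles; "dq": joint speeds; "joint_torque": joint torques, N m; "tool_pos": TCP position; "orientation": TCP orientation; "force": force on the tool from outside, world axes, zero at the start; "wrist_torque": the same for the moment, N m; "opening": finger opening in m; "gripper_force": force on a finger pad.
Only numpy, scipy, OpenCV 4.12 (cv2) and the standard library are available. Lean on these libraries where they do the work, as an engineer would, in place of code of your own. Each camera call takes 0.05 s, during which the arm holds its last target. There are 200 camera calls.

## Working session

There is one attempt and no reset: what is moved stays moved. The work goes in short steps, Python scripts to look and compute and a tool call to move; the robot and the scene stay as the last step left them, time stands still between calls to the robot, and variables do not carry over. Pictures are saved under pics/ and viewed, at most 10 in all, crops included, and the job is handed in when it is done.

Besides the shell and the picture viewer there is one more tool, called as name(argument=value, ...), one argument or row to a line, values as JSON. play_rows: Moves the arm, as the interface text tells. Its arguments: {"type":"object","properties":{"increments":{"type":"string"},"force":{"type":"number"}},"required":["increments"]}

```bash
mkdir -p pics; python3 - <<'E'
from plant import robot
import cv2,numpy as np
for n in ["top","scene"]:
    im=robot.read_camera(n); cv2.imwrite(f"pics/{n}1.png",im)
    for q in ["gauge","hole1","hole2","hole3","hole4","holder_a","card","rack"]:
        for r in robot.landmark_of(n,q)[:4]: print(n,q,np.round(r["centre"],4),round(r["conf"],2))
print(robot.calibration("top")); s=robot.read_state(); print(s["t"],s["tool_pos"],s["orientation"],s["force"],s["opening"])
E
```

```text
top gauge [ 0.5127 -0.1105 -0.0013] 0.75
top gauge [0.693  0.14   0.0016] 0.7
top hole1 [ 0.5088 -0.1383  0.0441] 0.92
top hole1 [ 0.5185 -0.0343  0.0494] 0.89
top hole1 [ 0.4989 -0.1903  0.0382] 0.8
top hole1 [ 0.5107 -0.0829  0.0457] 0.77
top hole2 [ 0.5088 -0.1383  0.0441] 0.92
top hole2 [ 0.5185 -0.0343  0.0494] 0.89
top hole2 [ 0.4989 -0.1903  0.0382] 0.8
top hole2 [ 0.5107 -0.0829  0.0457] 0.77
top hole3 [ 0.5088 -0.1383  0.0441] 0.92
top hole3 [ 0.5185 -0.0343  0.0494] 0.89
top hole3 [ 0.4989 -0.1903  0.0382] 0.8
top hole3 [ 0.5107 -0.0829  0.0457] 0.77
top hole4 [ 0.5088 -0.1383  0.0441] 0.92
top hole4 [ 0.5185 -0.0343  0.0494] 0.89
top hole4 [ 0.4989 -0.1903  0.0382] 0.8
top hole4 [ 0.5107 -0.0829  0.0457] 0.77
top holder_a [5.116e-01 1.169e-01 2.000e-04] 0.75
top holder_a [0.6974 0.2249 0.0019] 0.66
top holder_a [6.908e-01 1.443e-01 6.000e-04] 0.6
top card [0.5143 0.1196 0.0028] 0.91
top rack [ 0.6933  0.1855 -0.0014] 0.7
scene gauge [ 0.5086 -0.1144 -0.0028] 0.73
scene gauge [0.3907 0.3995 0.0043] 0.68
scene hole1 [ 0.5028 -0.1944  0.0355] 0.92
scene hole1 [ 0.5091 -0.137 
[... 461 characters left out ...]
0.1944  0.0355] 0.92
scene hole4 [ 0.5091 -0.137   0.0437] 0.7
scene hole4 [ 0.5225 -0.0298  0.0482] 0.7
scene hole4 [ 0.5125 -0.0855  0.0461] 0.62
scene holder_a [0.6908 0.1399 0.0019] 0.82
scene holder_a [0.5122 0.1215 0.003 ] 0.81
scene holder_a [0.6955 0.2242 0.004 ] 0.8
scene card [0.5076 0.1201 0.0007] 0.74
scene rack [0.6925 0.1852 0.0018] 0.84
{'vertical_fov': 53.26076049948427, 'cx': 317.84813174926967, 'cy': 242.36539519106825, 'rvec': array([ 2.12529287, -2.17434338,  0.19639361]), 'tvec': array([-0.01174618,  0.57287403,  1.15950597])}
0.9 [ 0.21743392 -0.55922536  0.21865248] [3.08773166e+00 5.79128663e-01 2.25513450e-06] [-0.11187197  0.33882746  0.06395642] 0.09315114245875336
```

View pics/top1.png

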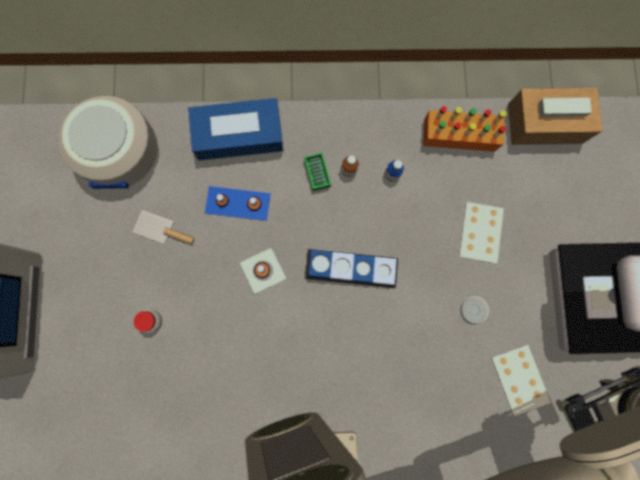

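View pics/scene1.png

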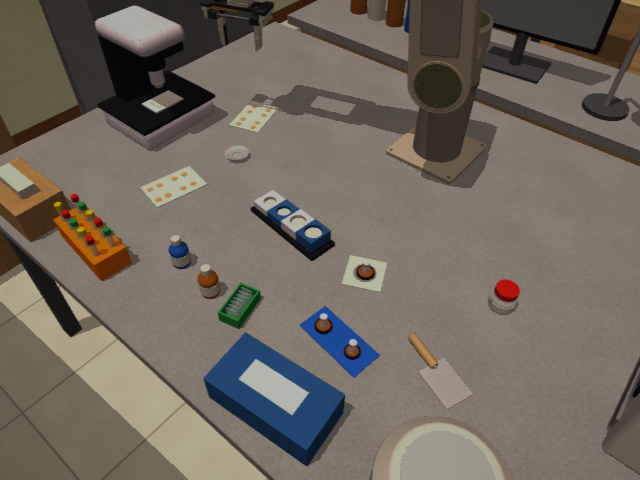

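The top view shows the card holder at about (263,270) and the gauge at (352,268), with its smallest hole on the right. The mat holders are at (221,200) and (253,203). I'll move above the gauge with tool x along the row.

play_rows(
  increments="468 -396 -80 -62 -1;468 -396 -80 -62 -1;468 -396 -80 -62 -1;468 -396 -80 -62 -1;468 -396 -80 -62 -1;468 -396 -80 -62 -1;468 -396 -80 -62 -1;468 -396 -80 -62 -1;468 -396 -80 -62 -1;468 -396 -80 -62 -1;468 -396 -80 -62 -1;468 -396 -80 -62 -1;468 -396 -80 -62 -1;468 -396 -80 -62 -1;468 -396 -80 -62 -1;468 -396 -80 -62 -1;468 -396 -80 -62 -1",
)

```text
t: 2.6
tool_pos: [0.5097, -0.0218, 0.2985]
orientation: [2.35, 2.085, -0.0]
force: [-0.1, -0.2, -0.6]
opening: 0.093
gripper_force: 0.0
```

```bash
python3 - <<'E'
from plant import robot
import cv2,numpy as np
s=robot.read_state(); print(s["t"],s["tool_pos"],s["orientation"],s["force"],s["q"])
c=robot.calibration("wrist")
im=robot.read_camera("wrist"); cv2.imwrite(f"pics/w1.png",im)
for q in ["hole1","holder_a","card"]:
        for r in robot.landmark_of("wrist",q)[:4]: print(q,np.round(r["centre"],4),round(r["conf"],2))
R=cv2.Rodrigues(c["rvec"])[0]; print(c, -R.T@c["tvec"],R)
E
```

```text
2.6 [ 0.50970692 -0.0217633   0.29853108] [ 2.35039853e+00  2.08451231e+00 -4.04447962e-04] [-0.1452456  -0.24411331 -0.57729082] [-1.43050255e-01 -1.33413859e-01  1.60760027e+00 -2.01555464e-04
  1.66756777e+00 -2.33070618e-02]
hole1 [ 0.524  -0.0349  0.053 ] 0.9
hole1 [ 0.5069 -0.1356  0.0418] 0.87
hole1 [ 6.832e-01  1.390e-01 -1.000e-04] 0.68
hole1 [ 0.7802 -0.1113  0.0009] 0.6
holder_a [0.5118 0.1207 0.0017] 0.95
card [ 0.5137  0.1156 -0.0011] 0.83
card [ 0.5233 -0.0326  0.047 ] 0.44
{'vertical_fov': 66.48736906066009, 'cx': 318.3071494613746, 'cy': 235.69225593284634, 'rvec': array([-2.88635173,  0.1713478 ,  0.02207467]), 'tvec': array([-0.50834855, -0.01218284,  0.47607139])} [0.5175044  0.04529677 0.46405608] [[ 9.92971275e-01 -1.18355108e-01 -3.39073555e-04]
 [-1.14576492e-01 -9.61979863e-01  2.47925334e-01]
 [-2.96694116e-02 -2.46143885e-01 -9.68779084e-01]]
```

View pics/w1.png

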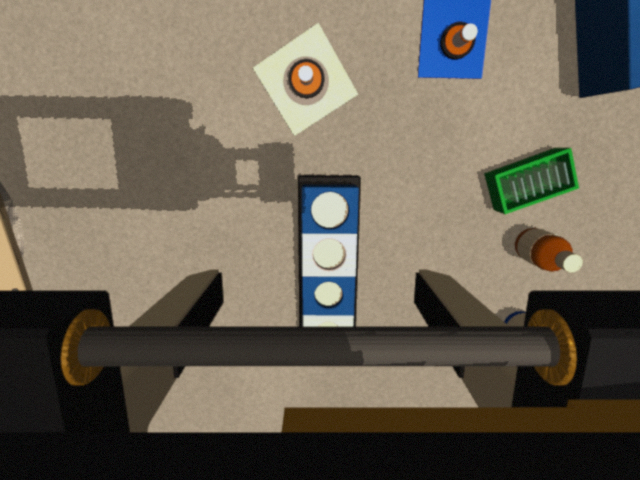

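The wrist view shows the holder at (306,77) and holes 4, 3 and 2 at (330,210), (328,253) and (328,294). I'll move closer over the gauge for an accurate pose.

play_rows(
  increments="-130 0 130 0 -1;-130 0 130 0 -1;-130 0 130 0 -1;-130 0 130 0 -1;-130 0 130 0 -1;-130 0 130 0 -1;-130 0 130 0 -1",
)

```text
t: 3.5
tool_pos: [0.4958, -0.1493, 0.1702]
orientation: [2.347, 2.086, 0.002]
force: [-0.0, 0.3, 0.9]
opening: 0.0925
gripper_force: 0.0
```

```bash
python3 - <<'E'
from plant import robot
import cv2,numpy as np
s=robot.read_state(); print(s["t"],s["tool_pos"],s["orientation"],s["force"],s["dq"].round(3) if hasattr(s["dq"],'round') else s["dq"])
c=robot.calibration("wrist")
im=robot.read_camera("wrist"); cv2.imwrite(f"pics/w2.png",im)
np.savez("w2.npz",im=im,**c,pos=s["tool_pos"],ori=s["orientation"])
for r in robot.landmark_of("wrist","hole1")[:4]: print(np.round(r["centre"],4),round(r["conf"],2))
E
```

```text
3.5 [ 0.49580191 -0.14933493  0.17023523] [2.34688220e+00 2.08575847e+00 2.10316243e-03] [-0.03818445  0.25299706  0.8823831 ] [ 0.012 -0.007 -0.008 -0.003 -0.002 -0.003]
[ 0.5224 -0.035   0.0514] 0.67
[ 0.5062 -0.139   0.0409] 0.63
[ 0.5026 -0.1933  0.0391] 0.62
```

View pics/w2.png

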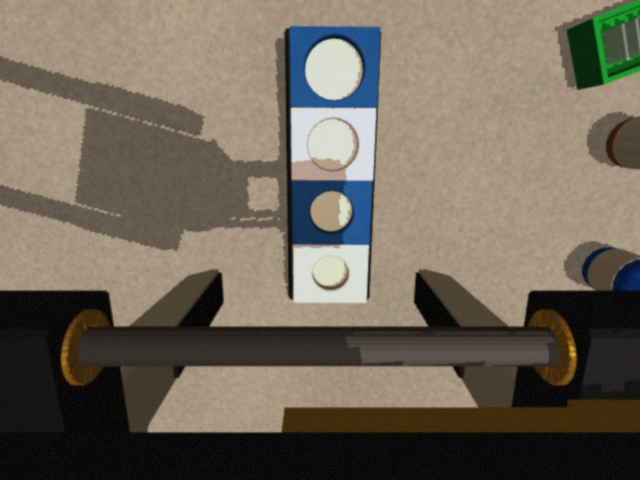

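```bash
cat > h.py <<'E'
import cv2,numpy as np
from scipy.optimize import least_squares
def P(c):
    f=240/np.tan(np.radians(float(c["vertical_fov"]))/2)
    return np.array([[f,0,float(c["cx"])],[0,f,float(c["cy"])],[0,0,1]])
def proj(c,X): return cv2.projectPoints(np.asarray(X,float).reshape(-1,3),c["rvec"],c["tvec"],P(c),None)[0].reshape(-1,2)
D=[.0314,.0354,.0394,.0434]; Y=[-.081,-.027,.027,.081]; Z=[.038,.042,.046,.050]
def circ(x,y,z,d,n=90):
    a=np.arange(n)*2*np.pi/n; return np.c_[x+d/2*np.cos(a),y+d/2*np.sin(a),np.full(n,z)]
def holexy(p,i): return p[0]-Y[i]*np.sin(p[2]),p[1]+Y[i]*np.cos(p[2])
def cen(poly):
    m=cv2.moments(poly.astype(np.float32)); return np.array([m["m10"]/m["m00"],m["m01"]/m["m00"],m["m00"]])
def pred(c,p,i):
    x,y=holexy(p,i)
    a=proj(c,circ(x,y,Z[i],D[i])).astype(np.float32);b=proj(c,circ(x,y,Z[i]-.01,D[i])).astype(np.float32)
    return cen(cv2.intersectConvexConvex(a,b)[1].reshape(-1,2))
def blueholes(im):
    I=im.astype(int); nb=((I[...,0]-I[...,2])<25).astype(np.uint8)
    n,l,st,ce=cv2.connectedComponentsWithStats(nb)
    return [(ce[k],st[k,4]) for k in range(1,n) if 300<st[k,4]<6000]
E
python3 - <<'E'
from h import *
c=dict(np.load("w2.npz")); print([(a.round(2),n) for a,n in blueholes(c["im"])])
obs={}
for a,n in blueholes(c["im"]):
    for i,g in ((3,(333,69)),(1,(331,211))):
        if np.hypot(*(a-g))<12: obs[i]=(a,n)
r=least_squares(lambda p:np.concatenate([pred(c,p,i)[:2]-obs[i][0] for i in obs]),[.51,-.112,-.12],diff_step=1e-4)
p=r.x;print(p,r.fun)
for i in range(4):print(i+1,np.round(holexy(p,i),4),pred(c,p,i).round(1),obs.get(i))
# model outline overlay
im=c["im"].copy(); 
for i in range(4):
    cv2.polylines(im,[np.round(proj(c,circ(*holexy(p,i),Z[i],D[i]))).astype(int)],True,(0,0,255))
co,si=np.cos(p[2]),np.sin(p[2])
for i in range(4):
    q=[(p[0]+u*co-v*si,p[1]+u*si+v*co,Z[i]) for u,v in [(-.032,Y[i]-.027),(.032,Y[i]-.027),(.032,Y[i]+.027),(-.032,Y[i]+.027)]]
    cv2.polylines(im,[np.round(proj(c,q)).astype(int)],True,(0,255,255))
cv2.imwrite("pics/w2o.png",cv2.resize(im[10:310,230:430],None,fx=2,fy=2,interpolation=cv2.INTER_NEAREST))
E
```

```text
[(array([333.93,  68.22]), np.int32(2898)), (array([330.8 , 211.08]), np.int32(1426))]
[ 0.51098151 -0.11205233 -0.12707099] [-0.00283307  0.28233296  0.00392913 -0.34907967]
1 [ 0.5007 -0.1924] [329.5 270.9 813.1] None
2 [ 0.5076 -0.1388] [ 330.8  210.7 1313.5] (array([330.80434783, 211.08134642]), np.int32(1426))
3 [ 0.5144 -0.0853] [ 332.1  143.8 1990.6] None
4 [ 0.5212 -0.0317] [ 333.9   68.5 2795.1] (array([333.92753623,  68.22084196]), np.int32(2898))
```

View pics/w2o.png

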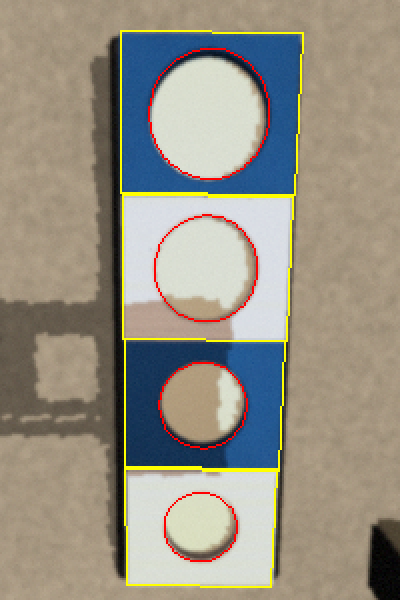

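The overlay matches all four rims and block edges. Next I'll look at the holder on the card from the same height.

play_rows(
  increments="239 -16 0 0 -1;239 -16 0 0 -1;239 -16 0 0 -1;239 -16 0 0 -1;239 -16 0 0 -1;239 -16 0 0 -1;239 -16 0 0 -1;239 -16 0 0 -1",
)

```text
t: 4.4
tool_pos: [0.5074, 0.0891, 0.1692]
orientation: [2.347, 2.086, 0.001]
force: [0.8, -0.9, -0.1]
opening: 0.0933
gripper_force: 0.0
```

```bash
python3 - <<'E'
from h import *
from plant import robot
s=robot.read_state(); c=robot.calibration("wrist"); im=robot.read_camera("wrist"); cv2.imwrite("pics/w3.png",im)
np.savez("w3.npz",im=im,**c,pos=s["tool_pos"],ori=s["orientation"])
print(s["t"],s["tool_pos"],s["orientation"])
for r in robot.landmark_of("wrist","holder_a"): print(np.round(r["centre"],4),r["conf"],proj(c,r["centre"]))
E
```

```text
4.4 [0.50735237 0.08911374 0.16923054] [2.34748601e+00 2.08641613e+00 7.31491693e-04]
[ 0.7021  0.2217 -0.0021] 0.81 [[532.22230204  34.36050256]]
[0.5115 0.122  0.0006] 0.72 [[318.78159646 181.065452  ]]
[ 0.6853  0.1369 -0.0011] 0.71 [[511.12617686 141.2281133 ]]
```

View pics/w3.png

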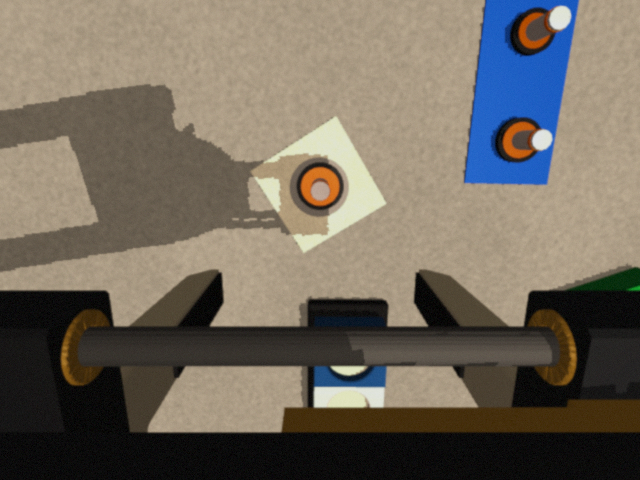

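The holder is at (320,186), with the knob top at (320,190).

```bash
python3 - <<'E'
from h import *
c=dict(np.load("w3.npz")); im=c["im"]; I=im.astype(int)
s=np.s_[155:220,285:355]
sub=I[s]; sat=sub.max(2)-sub.min(2); val=sub.max(2)
dark=val<60; org=(sub[...,2]-sub[...,0]>90)
m=(dark|org).astype(np.uint8); 
n,l,st,ce=cv2.connectedComponentsWithStats(m); k=1+np.argmax(st[1:,4]); m=(l==k).astype(np.uint8)
cn=max(cv2.findContours(m,cv2.RETR_EXTERNAL,cv2.CHAIN_APPROX_NONE)[0],key=len); h=cv2.convexHull(cn)
e=cv2.fitEllipse(cn); print("disc ellipse",np.add(e[0],(285,155)),e[1],st[k])
def back(u,v,z):
    R=cv2.Rodrigues(c["rvec"])[0]; d=R.T@np.linalg.inv(P(c))@[u,v,1]; o=-R.T@c["tvec"]; return o+d*(z-o[2])/d[2]
# filled area centroid
f=np.zeros_like(m); cv2.drawContours(f,[cn],-1,1,-1); M=cv2.moments(f,True); u,v=M["m10"]/M["m00"]+285,M["m01"]/M["m00"]+155
print("cen",u,v,M["m00"],"world",back(u,v,.008))
for d in (.034,.038,.042):
    x,y,_=back(u,v,.008); hull=cv2.convexHull(np.vstack([proj(c,circ(x,y,.010,d)),proj(c,circ(x,y,.0035,d))]).astype(np.float32)); print(d,cen(hull.reshape(-1,2)))
g=(val>110)&(sat<70)&(f>0); n,l,st,ce=cv2.connectedComponentsWithStats(g.astype(np.uint8)); 
for k in range(1,n):
    if st[k,4]>30: print("knob",ce[k]+(285,155),st[k],back(*(ce[k]+(285,155)),.042))
cv2.imwrite("pics/w3c.png",cv2.resize(im[s],None,fx=8,fy=8,interpolation=cv2.INTER_NEAREST))
E
```

```text
disc ellipse [319.15029144 185.76607513] (44.394840240478516, 45.97538757324219) [  12    8   46   47 1220]
cen 319.1501501501501 185.75375375375376 1665.0 world [0.51141808 0.11859864 0.008     ]
0.034 [ 319.15123564  185.57234398 1175.05885229]
0.038 [ 319.15178449  185.53474358 1464.1308519 ]
0.042 [ 319.15227879  185.48951032 1785.1013498 ]
knob [319.8466899  189.78397213] [ 26  24  19  21 287] [0.51195227 0.11925576 0.042     ]
```

View pics/w3c.png

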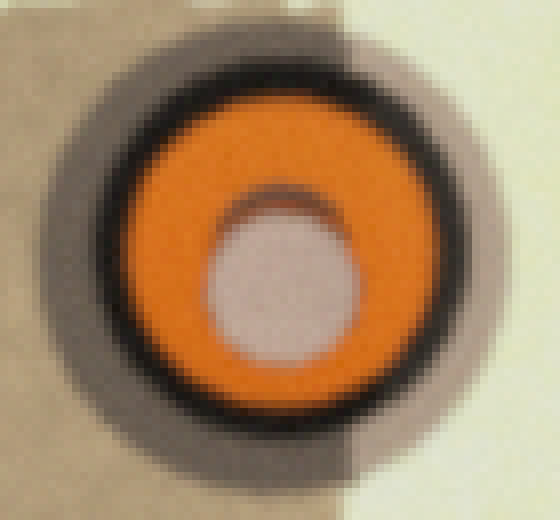

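play_rows(
  increments="30 1 50 0 -0.3;30 1 100 0 -0.3;30 1 125 0 -0.3;30 1 140 0 -0.3;30 1 148 0 -0.3;30 1 153 0 -0.3;30 1 153 0 -0.3;30 1 153 0 -0.3;30 1 153 0 1;30 1 153 0 1;30 1 153 0 1;30 1 153 0 1;30 1 153 0 1;30 1 153 0 1;30 1 153 0 1;30 1 153 0 1;30 1 153 0 1;30 1 153 0 1",
  force=15,
)

```text
t: 6.3
tool_pos: [0.5116, 0.1193, 0.0156]
orientation: [2.348, 2.087, 0.0]
force: [-0.5, 0.1, -0.5]
opening: 0.0155
gripper_force: 15.0
```

play_rows(
  increments="0 0 -5 0 1;0 0 -20 0 1;0 0 -50 0 1;0 0 -90 0 1;0 0 -120 0 1;0 0 -120 0 1;0 0 -120 0 1;0 0 -120 0 1",
)

```text
t: 7.1
tool_pos: [0.5108, 0.1191, 0.1348]
orientation: [-2.348, -2.086, 0.002]
force: [-0.7, 1.1, -1.9]
opening: 0.0155
gripper_force: 15.0
```

```bash
python3 - <<'E'
from h import *
from plant import robot
s=robot.read_state(); c=robot.calibration("wrist"); im=robot.read_camera("wrist"); cv2.imwrite("pics/w4.png",im[130:360,180:460].repeat(2,0).repeat(2,1))
np.savez("w4.npz",im=im,**c,pos=s["tool_pos"],ori=s["orientation"])
print(s["t"],s["tool_pos"],s["orientation"],s["force"],s["opening"],proj(c,s["tool_pos"]))
E
```

```text
7.1 [0.51078795 0.1191278  0.13483833] [-2.34783574e+00 -2.08612650e+00  2.03786578e-03] [-0.67010102  1.11929063 -1.90401261] 0.015502341954717272 [[318.77356338 286.08350635]]
```

View pics/w4.png

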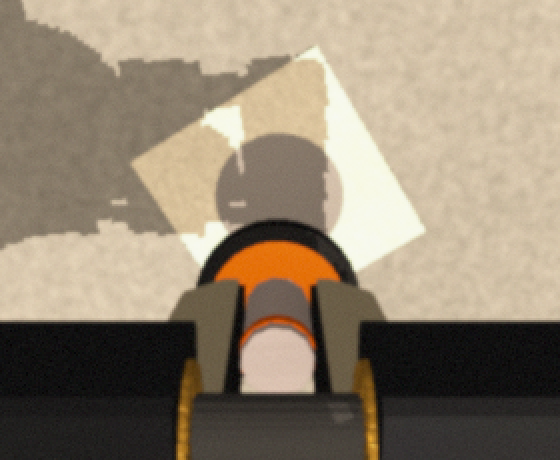

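```bash
cat > held.py <<'E'
from h import *
def held(c,top=-.0056,bot=-.0121,d=None):
    # front arc of the held disc: first dark row by column, subpixel at half level
    g=c["im"].max(2).astype(float); pts=[]
    for u in range(284,354):
        col=g[225:300,u]; k=np.argmax(col<50)
        if k>3 and col[k]<50:
            t=55.; a,b=(k-1,k)
            while col[a]<t and a>0:a-=1
            b=a+1; pts.append((u,225+a+(col[a]-t)/(col[a]-col[b])))
    pts=np.array(pts); T=c["pos"]; ang=2*np.arctan2(c["ori"][1],c["ori"][0])
    ex=np.array([np.cos(ang),np.sin(ang)]); ey=np.array([np.sin(ang),-np.cos(ang)])
    def res(q):
        dd=q[2]/1000 if d is None else d
        xy=T[:2]+q[0]/1000*ex+q[1]/1000*ey
        h=cv2.convexHull(np.vstack([proj(c,circ(*xy,T[2]+top,dd,360)),proj(c,circ(*xy,T[2]+bot,dd,360))]).astype(np.float32))
        return np.array([cv2.pointPolygonTest(h,(float(u),float(v)),True) for u,v in pts])
    r=least_squares(res,[0,0,38.],loss="soft_l1",diff_step=1e-3,x_scale=[1,1,1])
    return r.x,np.sqrt(np.mean(r.fun**2)),len(pts),ex,ey
E
python3 - <<'E'
from held import *
c=dict(np.load("w4.npz"))
for d in (None,.034,.038,.042): print(d,*held(c,d=d)[:3])
E
```

```text
None [-2.36239963e-03  0.00000000e+00  3.98554348e+01] 0.3790565698536033 70
0.034 [ 0.  0. 38.] 5.658058700200365 70
0.038 [ 0.  0. 38.] 1.824637915365252 70
0.042 [ 0.  0. 38.] 2.1269236022460993 70
```

```bash
sed -i 's/r=least_squares(res,\[0,0,38.\].*/f=lambda w:res(w-[20,20,0]); r=least_squares(f,[20,20,39.],loss="soft_l1",diff_step=5e-3); r.x=r.x-[20,20,0]/' held.py
python3 - <<'E'
from held import *
c=dict(np.load("w4.npz"))
for d in (None,.034,.038,.042): print(d,*held(c,d=d)[:3])
E
```

```text
None [ 0.64660335 -0.25496485 38.76082581] 0.18173347518824112 70
0.034 [ 3.35494343 -0.16151632 39.        ] 1.0542917304986335 70
0.038 [ 1.08511488 -0.24349598 39.        ] 0.23496554216698276 70
0.042 [-1.18728883 -0.21896277 39.        ] 0.592413705607015 70
```

In-hand, the disc fits 38 mm best, but the gauge decides. Moving over hole 1.

play_rows(
  increments="-310 26.6 0 0.5 1;-310 26.6 0 0.5 1;-310 26.6 0 0.5 1;-310 26.6 0 0.5 1;-310 26.6 0 0.5 1;-310 26.6 0 0.5 1;-310 26.6 0 0.5 1;-310 26.6 0 0.5 1;-310 26.6 0 0.5 1;-310 26.6 40 0.5 1;-310 26.6 65 0.5 1;-310 26.6 75 0.5 1;-310 26.6 75 0.5 1;-310 26.6 75 0.5 1;-310 26.6 75 0.5 1",
)

```text
t: 8.65
tool_pos: [0.5029, -0.1919, 0.0625]
orientation: [2.355, 2.075, 0.002]
force: [-0.4, -0.2, -0.3]
opening: 0.0154
gripper_force: 15.0
```

```bash
cat > snap.py <<'E'
import sys
from held import *
from plant import robot
def snap(tag,p=[.5110,-.11205,-.12707]):
    s=robot.read_state(); c=robot.calibration("wrist"); im=robot.read_camera("wrist")
    c.update(im=im,pos=np.array(s["tool_pos"]),ori=np.array(s["orientation"])); np.savez(tag+".npz",**c)
    print(s["t"],c["pos"].round(4),c["ori"].round(4),np.round(s["force"],2),s["opening"])
    x,r,n,ex,ey=held(c,d=.038); print("held",x[:2],r,n)
    for i in range(4):
        d=np.array(holexy(p,i))-c["pos"][:2]; print("hole",i+1,"from TCP in tool mm",(d@ex*1e3).round(2),(d@ey*1e3).round(2))
    o=im.copy()
    co,si=np.cos(p[2]),np.sin(p[2])
    for i in range(4):
        cv2.polylines(o,[np.round(proj(c,circ(*holexy(p,i),Z[i],D[i]))).astype(int)],True,(0,0,255))
        q=[(p[0]+u*co-v*si,p[1]+u*si+v*co,Z[i]) for u,v in [(-.032,Y[i]-.027),(.032,Y[i]-.027),(.032,Y[i]+.027),(-.032,Y[i]+.027)]]
        cv2.polylines(o,[np.round(proj(c,q)).astype(int)],True,(0,255,255))
    k=np.s_[60:330,200:440]
    cv2.imwrite(f"pics/{tag}.png",np.hstack([im[k],o[k]]).repeat(1,0) if 0 else cv2.resize(np.hstack([im[k],o[k]]),(800,450),interpolation=cv2.INTER_NEAREST))
    return c,s
E
python3 -c "
from snap import *
snap('h1')"
```

```text
8.65 [ 0.5029 -0.1919  0.0625] [2.3548e+00 2.0754e+00 1.8000e-03] [-0.38 -0.16 -0.27] 0.01539045025279688
held [ 0.89971745 -0.29438604] 0.4355059940544405 70
hole 1 from TCP in tool mm -0.77 -2.12
hole 2 from TCP in tool mm 53.23 -2.06
hole 3 from TCP in tool mm 107.23 -2.0
hole 4 from TCP in tool mm 161.23 -1.94
```

View pics/h1.png

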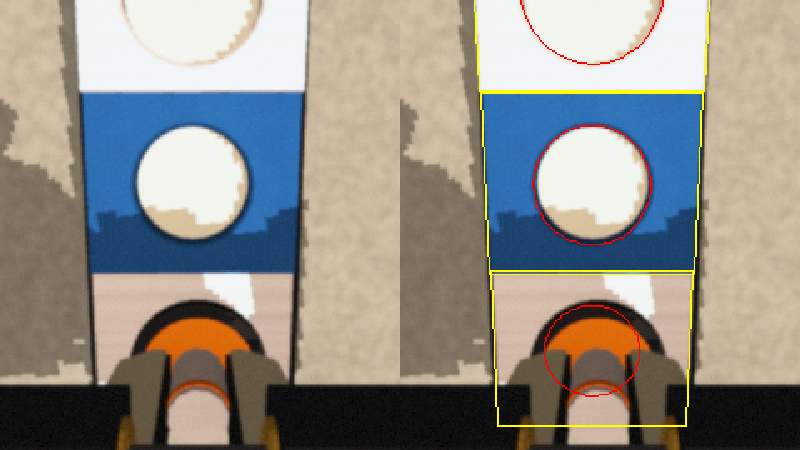

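Hole 2 and the block edges show up where predicted, and the held disc sits over hole 1. I'll check whether the arm has settled before correcting.

play_rows(
  increments="0 0 0 0 1;0 0 0 0 1;0 0 0 0 1",
)

```text
t: 9.0
tool_pos: [0.5017, -0.1919, 0.061]
orientation: [2.357, 2.076, 0.0]
force: [0.0, 0.0, -1.0]
opening: 0.0157
gripper_force: 15.0
```

play_rows(
  increments="0 0 0 0 1;0 0 0 0 1;0 0 0 0 1",
)

```text
t: 9.3
tool_pos: [0.5015, -0.1917, 0.0606]
orientation: [-2.358, -2.076, 0.0]
force: [-0.1, 0.8, -0.9]
opening: 0.0157
gripper_force: 15.0
```

```bash
python3 - <<'E'
from snap import *
for k in range(5):
    s=robot.read_state(); print(s["t"],np.round(s["tool_pos"],4),np.round(s["orientation"],4),np.round(s["force"],2)); robot.read_camera("wrist")
snap("h1b")
E
```

```text
9.3 [ 0.5015 -0.1917  0.0606] [-2.3575e+00 -2.0762e+00  1.0000e-04] [-0.09  0.76 -0.95]
9.35 [ 0.5015 -0.1917  0.0606] [-2.3575e+00 -2.0763e+00  1.0000e-04] [-1.04  0.07 -1.06]
9.4 [ 0.5015 -0.1917  0.0606] [-2.3576e+00 -2.0763e+00  1.0000e-04] [-0.5   0.28 -0.68]
9.45 [ 0.5015 -0.1917  0.0606] [-2.3575 -2.0763  0.    ] [ 0.2   0.02 -0.63]
9.5 [ 0.5015 -0.1917  0.0606] [-2.3574e+00 -2.0764e+00  1.0000e-04] [ 0.67 -0.42 -0.42]
9.55 [ 0.5015 -0.1917  0.0606] [-2.3575 -2.0763 -0.    ] [ 0.13 -0.2  -0.78] 0.015388413895073212
held [ 0.90791544 -0.34270549] 0.4057316146873796 70
hole 1 from TCP in tool mm -0.76 -0.7
hole 2 from TCP in tool mm 53.24 -0.67
hole 3 from TCP in tool mm 107.24 -0.65
hole 4 from TCP in tool mm 161.24 -0.63
```

play_rows(
  increments="-1.3 -0.4 0 0 1;-1.3 -0.4 3 0 1;-1.3 -0.4 6 0 1;-1.3 -0.4 7.5 0 1;-1.3 -0.4 8.2 0 1;-1.3 -0.4 8.8 0 1;-1.3 -0.4 9.2 0 1;-1.3 -0.4 9.2 0 1;-1.3 -0.4 9.2 0 1;-1.3 -0.4 9.2 0 1;-1.3 -0.4 9.2 0 1",
)

```text
t: 10.7
tool_pos: [0.5011, -0.193, 0.0516]
orientation: [2.357, 2.076, 0.0]
force: [-0.4, -0.2, 2.1]
opening: 0.0154
gripper_force: 15.0
```

```bash
cat > st.py <<'E'
from plant import robot
import numpy as np
S=[]
for k in range(4): S.append(robot.read_state()); robot.read_camera("wrist")
print(S[-1]["t"],np.round(S[-1]["tool_pos"],4),np.mean([s["force"] for s in S],0).round(2),np.mean([s["wrist_torque"] for s in S],0).round(3),S[-1]["opening"])
E
python3 st.py
```

```text
10.85 [ 0.5011 -0.193   0.0516] [-0.7   0.32  2.16] [0.085 0.149 0.009] 0.015703010500291367
```

Contact is at the rim height (disc bottom at 38.0 mm). I'll press slightly more.

play_rows(
  increments="0 0 0.4 0 1;0 0 0.8 0 1;0 0 1.2 0 1;0 0 1.2 0 1;0 0 1.2 0 1;0 0 1.2 0 1",
)

```text
t: 11.5
tool_pos: [0.5011, -0.193, 0.0505]
orientation: [2.357, 2.076, 0.0]
force: [-1.8, 1.7, 5.3]
opening: 0.0152
gripper_force: 15.0
```

```bash
python3 st.py
```

```text
11.65 [ 0.5011 -0.193   0.0505] [-1.97  1.15  5.2 ] [0.182 0.334 0.01 ] 0.015426354627241587
```

Hole 1 refuses: 5.9 N, and the disc stays on the rim as the plate sinks. On to hole 2, hovering for a check.

play_rows(
  increments="0 0 -3 0 1;0 0 -10 0 1;0 0 -17 0 1;20 0 -17 0 1;40 0 -17 0 1;54 0 -17 0 1;54 0 -17 0 1;54 0 -14 0 1;54 0 -11 0 1;54 0 -11 0 1;54 0 -11 0 1;54 0 -11 0 1;54 0 -11 0 1",
)

```text
t: 13.0
tool_pos: [0.5078, -0.1396, 0.0613]
orientation: [2.358, 2.076, 0.0]
force: [0.1, 0.1, -0.2]
opening: 0.0156
gripper_force: 15.0
```

```bash
python3 - <<'E'
from snap import *
snap("h2")
E
```

```text
13.0 [ 0.5078 -0.1396  0.0613] [2.3578e+00 2.0761e+00 1.0000e-04] [ 0.15  0.07 -0.17] 0.015619517836528728
held [ 1.30485971 -0.40863657] 0.6269087896710086 70
hole 1 from TCP in tool mm -53.26 -0.37
hole 2 from TCP in tool mm 0.74 -0.36
hole 3 from TCP in tool mm 54.74 -0.35
hole 4 from TCP in tool mm 108.74 -0.34
```

play_rows(
  increments="0 0 2 0 1;0 0 4 0 1;0 0 5 0 1;0 0 5.5 0 1;0 0 5.9 0 1;0 0 6.3 0 1;0 0 6.7 0 1;0 0 6.8 0 1;0 0 6.8 0 1;0 0 6.8 0 1;0 0 6.8 0 1",
)

```text
t: 14.15
tool_pos: [0.5078, -0.1394, 0.0545]
orientation: [-2.358, -2.076, -0.0]
force: [-3.0, 1.2, 4.2]
opening: 0.0153
gripper_force: 15.0
```

```bash
python3 st.py
```

```text
14.3 [ 0.5078 -0.1394  0.0544] [-3.09  1.8   5.14] [0.257 0.552 0.012] 0.015534900473908795
```

Hole 2 also refuses: 5.5 N, with the disc on the rim. Hovering close above hole 3.

play_rows(
  increments="0 0 -3 0 1;0 0 -10 0 1;0 0 -17 0 1;20 0 -17 0 1;40 0 -17 0 1;54 -0.2 -17 0 1;54 -0.2 -17 0 1;54 -0.2 -12 0 1;54 -0.2 -8 0 1;54 -0.2 -8 0 1;54 -0.2 -8 0 1;54 -0.2 -8 0 1;54 -0.2 -8 0 1",
)

```text
t: 15.65
tool_pos: [0.5145, -0.086, 0.0626]
orientation: [2.358, 2.076, 0.0]
force: [-0.6, 0.4, 0.0]
opening: 0.0154
gripper_force: 15.0
```

```bash
python3 - <<'E'
from snap import *
c,s=snap("h3")
print(held(c)[:2])
im=c["im"][190:330,250:390]; cv2.imwrite("pics/h3z.png",cv2.resize(im,None,fx=4,fy=4,interpolation=cv2.INTER_NEAREST))
E
```

```text
15.65 [ 0.5145 -0.086   0.0626] [2.3577e+00 2.0759e+00 2.0000e-04] [-0.61  0.41  0.02] 0.015430200058618164
held [ 0.82348463 -0.32069333] 0.46053634852511594 70
hole 1 from TCP in tool mm -107.24 -0.22
hole 2 from TCP in tool mm -53.24 -0.21
hole 3 from TCP in tool mm 0.76 -0.2
hole 4 from TCP in tool mm 54.76 -0.2
(array([-0.62487668, -0.36238131, 40.54620213]), np.float64(0.1043769585764445))
```

View pics/h3z.png

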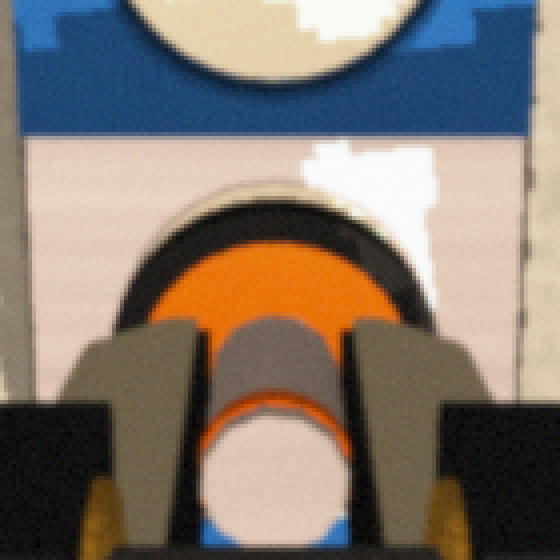

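play_rows(
  increments="0 0 1 0 1;0 0 2 0 1;0 0 2.6 0 1;0 0 3.2 0 1;0 0 3.6 0 1;0 0 4 0 1;0 0 4.1 0 1;0 0 4.1 0 1;0 0 4.1 0 1;0 0 4.1 0 1",
)

```text
t: 16.7
tool_pos: [0.5145, -0.0858, 0.0585]
orientation: [2.358, 2.076, 0.0]
force: [-1.8, 1.4, 5.2]
opening: 0.0156
gripper_force: 15.0
```

```bash
python3 st.py
```

```text
16.85 [ 0.5145 -0.0858  0.0584] [-1.97  1.51  4.36] [ 0.248  0.287 -0.042] 0.015358796947866462
```

Hole 3 resists too, at about 5 N. Before deciding, I'll check for misalignment by measuring the sizes of all three discs in the saved picture w3.

```bash
python3 - <<'E'
from held import *
c=dict(np.load("w3.npz")); g=cv2.cvtColor(c["im"],cv2.COLOR_BGR2GRAY).astype(np.float32); I=c["im"].astype(int)
R=cv2.Rodrigues(c["rvec"])[0]
def back(u,v,z):
    d=R.T@np.linalg.inv(P(c))@[u,v,1]; o=-R.T@c["tvec"]; return (o+d*(z-o[2])/d[2])
for (u0,v0) in [(319.2,185.8),(518,140),(532,31)]:
    pts=[]
    for a in np.radians(np.arange(0,360,4)):
        r=np.arange(8,34,.25); x=(u0+r*np.cos(a)).astype(np.float32); y=(v0+r*np.sin(a)).astype(np.float32)
        if y.min()<1: continue
        pr=cv2.remap(g,x[None],y[None],cv2.INTER_LINEAR)[0]; k=np.argmin(pr[8:72])+8
        if pr[k]>45: continue
        out=pr[k:k+24].max(); h=(pr[k]+out)/2; j=k+np.argmax(pr[k:]>h)
        pts.append((x[j],y[j]))
    pts=np.array(pts)
    def res(q):
        xy=q[:2]/1000
        h=cv2.convexHull(np.vstack([proj(c,circ(*xy,.010,q[2]/1000,360)),proj(c,circ(*xy,.0035,q[2]/1000,360))]).astype(np.float32))
        return np.array([cv2.pointPolygonTest(h,(float(u),float(v)),True) for u,v in pts])
    b=back(u0,v0,.008)*1000
    r=least_squares(res,[b[0],b[1],39],loss="soft_l1",diff_step=2e-3); print(len(pts),r.x.round(2),np.sqrt(np.mean(r.fun**2)))
for t in ("w4","h1b","h2","h3"):
    k=dict(np.load(t+".npz")); print(t,[(held(k,d=d)[0].round(2)[:3],held(k,d=d)[1].round(2)) for d in (None,.038,.042)])
E
```

```text
65 [511.89 118.4   41.88] 0.13651655322885323
74 [686.57 138.09  38.4 ] 0.5060846719801596
61 [697.01 222.02  34.03] 0.4308150354367408
w4 [(array([ 0.65, -0.25, 38.76]), np.float64(0.18)), (array([ 1.09, -0.24, 39.  ]), np.float64(0.23)), (array([-1.19, -0.22, 39.  ]), np.float64(0.59))]
h1b [(array([-0.36, -0.36, 40.22]), np.float64(0.08)), (array([ 0.91, -0.34, 39.  ]), np.float64(0.41)), (array([-1.37, -0.38, 39.  ]), np.float64(0.3))]
h2 [(array([-0.49, -0.45, 41.12]), np.float64(0.32)), (array([ 1.3 , -0.41, 39.  ]), np.float64(0.63)), (array([-1.  , -0.46, 39.  ]), np.float64(0.34))]
h3 [(array([-0.62, -0.36, 40.55]), np.float64(0.1)), (array([ 0.82, -0.32, 39.  ]), np.float64(0.46)), (array([-1.45, -0.37, 39.  ]), np.float64(0.25))]
```

The three discs measure 41.9, 38.4 and 34.0 mm, so the held one is the 42. Its centre sits about 1.1 mm behind the TCP, which put the hole 3 press about 1.8 mm off. I'll repeat hole 3 centred.

play_rows(
  increments="0 0 -1 0 1;0 0 -4 0 1;1.8 0 -4 0 1;1.8 0 -4 0 1;1.8 0 -4 0 1;1.8 0 -4 0 1;1.8 0 -2 0 1;1.8 0 -1 0 1;1.8 0 -0.5 0 1;1.8 0 0 0 1;1.8 0 0 0 1;1.8 0 0 0 1;1.8 0 0 0 1;1.8 0 0 0 1",
)

```text
t: 18.3
tool_pos: [0.5148, -0.0841, 0.0585]
orientation: [2.357, 2.076, 0.0]
force: [-1.0, -0.1, 4.0]
opening: 0.0153
gripper_force: 15.0
```

```bash
python3 st.py
```

```text
18.45 [ 0.5148 -0.0841  0.0585] [-1.17 -0.38  3.52] [-0.103  0.14   0.017] 0.015319807755385285
```

Centred, hole 3 refuses at 4 N with little side force. Now hole 4.

play_rows(
  increments="0 0 -3 0 1;0 0 -10 0 1;0 0 -17 0 1;20 0 -17 0 1;40 0 -17 0 1;54 0 -17 0 1;54 0 -17 0 1;54 0 -12 0 1;54 0 -8 0 1;54 0 -8 0 1;54 0 -8 0 1;54 0 -8 0 1;54 0 -8 0 1;54 0 -8 0 1",
)

```text
t: 19.9
tool_pos: [0.5216, -0.0305, 0.0665]
orientation: [2.358, 2.076, 0.0]
force: [0.7, -0.4, -1.3]
opening: 0.0153
gripper_force: 15.0
```

```bash
python3 - <<'E'
from snap import *
c,s=snap("h4"); print(held(c,d=.042)[:2],held(c)[:2])
# rim crescent symmetry: left/right gap between black disc and blue rim, and front gap, versus model
I=c["im"].astype(int)
for v in (238,244,250,256,262):
    r=I[v,265:375]; blue=(r[:,0]-r[:,2])>25; k=(r.max(1)<55)
    print(v,"blue->hole",265+np.where(~blue)[0][[0,-1]], "disc",265+np.where(k)[0][[0,-1]] if k.any() else None)
print("front col318", [tuple(x) for x in I[222:250,318]])
h=np.array(holexy([.5110,-.11205,-.12707],3)); rim=proj(c,circ(*h,.050,.0434,360)); print("rim front row",rim[:,1].min(),"cols",rim[:,0].min(),rim[:,0].max())
E
```

```text
19.9 [ 0.5216 -0.0305  0.0665] [2.3576e+00 2.0762e+00 3.0000e-04] [ 0.71 -0.45 -1.29] 0.01525967823667835
held [ 0.79361038 -0.28340566] 0.42608669945836514 70
hole 1 from TCP in tool mm -163.19 -0.2
hole 2 from TCP in tool mm -109.19 -0.19
hole 3 from TCP in tool mm -55.19 -0.17
hole 4 from TCP in tool mm -1.19 -0.15
(array([-1.48300116, -0.31506068, 39.        ]), np.float64(0.2816267254759089)) (array([-0.53843279, -0.30615112, 40.33620868]), np.float64(0.09177541820185153))
238 blue->hole [303 332] disc None
244 blue->hole [292 343] disc [301 335]
250 blue->hole [286 350] disc [292 344]
256 blue->hole [282 354] disc [286 350]
262 blue->hole [280 356] disc [283 354]
front col318 [(np.int64(56), np.int64(35), np.int64(16)), (np.int64(50), np.int64(30), np.int64(9)), (np.int64(53), np.int64(30), np.int64(12)), (np.int64(65), np.int64(40), np.int64(20)), (np.int64(90), np.int64(58), np.int64(26)), (np.int64(108), np.int64(66), np.int64(27)), (np.int64(116), np.int64(69), np.int64(29)), (np.int64(116), np.int64(71), np.int64(31)), (np.int64(115), np.int64(66), np.int64(29)), (np.int64
[... 219 characters left out ...]
p.int64(151), np.int64(178), np.int64(197)), (np.int64(168), np.int64(202), np.int64(224)), (np.int64(157), np.int64(192), np.int64(216)), (np.int64(111), np.int64(138), np.int64(158)), (np.int64(52), np.int64(68), np.int64(76)), (np.int64(14), np.int64(20), np.int64(22)), (np.int64(19), np.int64(17), np.int64(21)), (np.int64(28), np.int64(30), np.int64(31)), (np.int64(30), np.int64(31), np.int64(34)), (np.int64(26), np.int64(30), np.int64(31)), (np.int64(29), np.int64(30), np.int64(34)), (np.int64(26), np.int64(27), np.int64(28)), (np.int64(25), np.int64(27), np.int64(33)), (np.int64(28), np.int64(35), np.int64(52))]
rim front row 236.42537670878986 cols 277.30692719570123 359.5152321832538
```

The disc and hole are centred sideways; nudging 0.5 mm forward and lowering.

play_rows(
  increments="0.5 0 0 0 1;0.5 0 1 0 1;0.5 0 2 0 1;0.5 0 2.6 0 1;0.5 0 3.1 0 1;0.5 0 3.6 0 1;0.5 0 4.2 0 1;0.5 0 4.2 0 1;0.5 0 4.2 0 1;0.5 0 4.2 0 1",
)

```text
t: 20.95
tool_pos: [0.5216, -0.0299, 0.0622]
orientation: [-2.358, -2.076, -0.0]
force: [-0.1, 0.7, -0.8]
opening: 0.0156
gripper_force: 15.0
```

```bash
python3 st.py
```

```text
21.1 [ 0.5216 -0.03    0.0622] [-0.25  0.12 -0.7 ] [-0.022 -0.073 -0.016] 0.015713406423419736
```

It is entering, with no force. Lowering slowly.

play_rows(
  increments="0 0 0.5 0 1;0 0 1 0 1;0 0 1.5 0 1;0 0 2 0 1;0 0 2.5 0 1;0 0 2.5 0 1;0 0 2.5 0 1",
)

```text
t: 21.85
tool_pos: [0.5216, -0.0301, 0.0596]
orientation: [2.358, 2.076, -0.0]
force: [-0.1, -1.5, -0.7]
opening: 0.0154
gripper_force: 15.0
```

```bash
python3 st.py
```

```text
22.0 [ 0.5216 -0.03    0.0596] [ 0.37 -1.18 -0.5 ] [-0.348 -0.118 -0.033] 0.015212340121866676
```

play_rows(
  increments="-0.3 0 0 0 1;-0.3 0 1 0 1;-0.3 0 2 0 1;-0.3 0 3 0 1;-0.3 0 3.7 0 1;-0.3 0 4.4 0 1;-0.3 0 5 0 1;-0.3 0 5.5 0 1;-0.3 0 5.9 0 1;-0.3 0 6.2 0 1;-0.3 0 6.2 0 1;-0.3 0 6.2 0 1;-0.3 0 6.2 0 1",
)

```text
t: 23.35
tool_pos: [0.5215, -0.0302, 0.0535]
orientation: [-2.358, -2.076, -0.0]
force: [-1.6, 0.1, 2.0]
opening: 0.0156
gripper_force: 15.0
```

```bash
python3 st.py
```

```text
23.5 [ 0.5215 -0.0303  0.0535] [-1.6  -0.34  2.79] [-0.112  0.221 -0.023] 0.01551726586245793
```

Fully home on the floor with about 3 N. Releasing and drawing straight up.

play_rows(
  increments="0 0 0 0 0.6;0 0 0 0 0.3;0 0 0 0 0.1;0 0 0 0 0.1;0 0 0 0 0.1;0 0 0 0 0.1;0 0 -5 0 0.1;0 0 -20 0 0.1;0 0 -50 0 0.1;0 0 -90 0 0.1;0 0 -130 0 0.1;0 0 -130 0 0.1;0 0 -130 0 0.1;0 0 -130 0 0.1;0 0 -130 0 0.1",
)

```text
t: 25.05
tool_pos: [0.5205, -0.0301, 0.182]
orientation: [-2.356, -2.075, 0.003]
force: [-0.0, -0.0, 1.3]
opening: 0.0416
gripper_force: 0.0
```

```bash
python3 - <<'E'
from h import *
from plant import robot
s=robot.read_state(); c=robot.calibration("wrist"); im=robot.read_camera("wrist"); I=im.astype(int)
print(s["t"],s["tool_pos"],np.round(s["force"],2),s["opening"])
x,y=holexy([.5110,-.11205,-.12707],3)
for n,z in (("rim",.05),("disc top if home",.048),("knob top if home",.080)): print(n,proj(c,[x,y,z]).round(1))
u,v=proj(c,[x,y,.05])[0].astype(int); s0=(slice(v-60,v+60),slice(u-60,u+60)); S=I[s0]
o=(S[...,2]-S[...,0]>90).astype(np.uint8); n,l,st,ce=cv2.connectedComponentsWithStats(o)
for k in range(1,n):
    if st[k,4]>50: print("amber",ce[k]+(u-60,v-60),st[k])
w=((S.max(2)>130)&(S.max(2)-S.min(2)<50)).astype(np.uint8); n,l,st,ce=cv2.connectedComponentsWithStats(w)
for k in range(1,n):
    if st[k,4]>50: print("light",ce[k]+(u-60,v-60),st[k])
for r in robot.landmark_of("wrist","holder_a"): print(np.round(r["centre"],4),r["conf"])
E
```

```text
25.05 [ 0.52047887 -0.03009479  0.18196826] [-0.04 -0.    1.3 ] 0.041647270279796304
rim [[320.2 227.4]]
disc top if home [[320.2 226.9]]
knob top if home [[320.3 236.4]]
amber [319.86874305 223.04894327] [ 40  39  41  40 899]
light [365.25224455 211.71911073] [  62    0   58  120 2339]
light [319.9844358  234.68871595] [ 51  59  19  18 257]
light [267.17515924 250.35191083] [  0  62  17  43 628]
light [320.03474903 272.37451737] [  23   91   75   29 2072]
[ 0.5213 -0.0303  0.0405] 0.87
```

```bash
python3 -c "
from plant import robot
print(robot.close_job())"
```

```text
the job is handed in; nothing more can be done
None
```

The holder on the card is the 42 mm size: holes 1, 2 and 3 refused it under gentle presses of about 4–6 N (1 and 2, and hole 3's first try, about 1.8 mm off-centre; only 3 was repeated centred), and it now sits fully home in hole 4, with the gripper about 10 cm clear and the job handed in.

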